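Show the filled toe of a shoe to the inspection camera

TASK

Pick up the shoe that has a last in it, touching the last only because the leather has been degreased for spraying, and hold it up in the air to the inspection camera so that the filler patch on its toe is in the middle of the lens's view, faces the lens squarely and is 12 cm in front of it, with the sole underneath and the shoe not leaning to either side. Finish while still holding it there, motionless. Leave the camera and everything else on the bench alone.

Things in the scene. Friction and masses are not known exactly. Their poses are not given: they have to be found in the camera images.
- last: The shoe to show: a brown lace-up, 262 mm long, 89 wide, filled by a cream plastic last, 0.5 to 0.75 kg, standing on the bench; balances near x = 20 mm. Origin on the bench under the middle of the last's cone, 80 mm ahead of the heel's back; x to the toe, y to its left, z up. The cone stands out of the opening: flat upright sides at y = +-20 mm, x = -40 to 35 mm, flat top 125 mm up.
- upper: The shoe itself (leather, sole, heel), fixed to the last, same origin and axes: not to be touched by fingers or arm. Beside the cone its leather ends 76 mm above the bench; at the back of the heel 86 mm, at the laces (x = 45 to 60 mm) 90 mm.
- grip (a point): Middle of the cone of the last, 105 mm above the bench and 20 mm below its top, where it is best taken (40 mm wide along the shoe's y).
- patch (a point): Centre of the pale filler patch, about 25 mm across, on the top of the toe: 148 mm ahead of the last's origin, 3 mm to its left, 43 mm up. Its z axis points straight out of the leather: on the standing shoe forward to the toe and 50 degrees above level. Its y is the shoe's y, its x runs down the toe.
- lens (a point): Centre of the camera's front glass, 190 to 250 mm above the bench. z: the direction of view, 20 degrees below level; x: level, to the right in its picture; y: downward in its picture. With the patch squarely before the lens the shoe points its toe at the camera, dipped 30 degrees.
- stand: Fixed camera stand: base plate 180 x 150 x 12 mm, origin under its middle, x to the rear. A 25 mm column, 352 mm high, stands 55 mm to the rear of the origin; a carriage on it, at a height that varies, carries a grey camera with a black lens in a flat white ring light of 76 mm diameter; the glass is 90 mm ahead of the origin.
- mate: The other shoe of the pair, mirrored, empty (no last in it), 0.28 kg, 90 mm high; origin and axes as for the last.
- bottle: Amber bottle, 56 mm diameter, 135 mm high; origin under its middle.
- jar: White cream jar, 64 mm diameter, 55 mm high; origin under its middle.
- brush: Shoe brush with a wooden back, 165 x 50 x 44 mm, lying on its bristles; origin under its middle, x lengthwise.
There are look-alikes about, which are no part of the job. What is shaped like the brush but green or turquoise is not meant.

How it is judged:
By the outcome, as a careful person would: the job done as asked, in the order asked, and still so for the second after the job is handed in, while the arm keeps its last pose, push and grip.
It also fails if it takes over 32 s, if anything falls off the work surface, if the arm or the gripper's body presses on something with over 40 N, if the wrist force passes 120 N, or if a joint passes its speed limit or range.

ROBOT

A 7-joint arm with a two-finger parallel gripper is mounted at the origin on the work surface. World frame = base frame: x ahead of the robot, y to its left, z up, the work surface at z = 0. Lengths are in m, angles in rad, forces in N, time in s.
With the tool pointing down it reaches from about 0.375 to 0.925 m from the base axis. Payload 3.1 kg.
Tool frame: the origin (TCP) lies between the finger pads; the fingertips stand 19 mm ahead of it and the grasp point (between the pads) is the TCP; z points along the fingers, y is the line along which they close (so a half turn about z gives the same grasp; the last joint's range is limited). The gripper opens to 85 mm and grips with 20 to 120 N. Pads are 22 mm wide; open, the fingers measure 114 mm over their backs; the gripper's body (76 mm by 85 mm) begins 54 mm behind the grasp point. The pads swing forward as they close: fully open they stand 13 mm farther back than shut.
Start: joints at [1.201, 0.383, 0.044, 1.598, -0.018, 1.161, -0.05], TCP at [0.175, -0.626, 0.25] pointing down, gripper open.
Joint ranges: [-2.61, 2.61], [-0.41, 2.15], [-1.48, 1.57], [0, 2.5], [-1.57, 4.71], [0.05, 1.97], [-2.85, 2.85]. Speed limits (rad/s): [2.79, 2.79, 3.14, 3.14, 3.14, 3.14, 3.14].

INTERFACE

Orientations are given as a unit quaternion [x, y, z, w].
In Python, from bench import move_ptp, movel, move_j, move_gripper, pause, inverse_kinematics, read_camera, camera_params, MotionError, sign_off, look_for, tip_of, read_time_s, read_qpos, read_joint_vel, read_effort, read_eef_pos, read_tcp_rot, read_ft_force, read_ft_torque, read_finger_gap, read_grasp_force gives the robot as it stands. Calls block until the motion is done:
- move_ptp(position, orientation): joint-space move of the TCP to a pose.
- movel(position, orientation=None, speed=0.15): straight line of the TCP; orientation=None keeps the orientation; speed is the mean speed in m/s.
- move_j(angles): joint-space move.
- move_gripper(opening, effort=None): finger opening in m; effort is the grip in N (None keeps the last); returns when the fingers have stopped.
- pause(seconds).
- inverse_kinematics(position, orientation): joint angles nearest the present ones, or None.
- read_camera(name): name is "side" or "top"; returns the picture (420x560x3 uint8, red, green, blue); there is no depth.
- camera_params(name): a dict with "K" (3x3 intrinsics, pixels), "dist_coeffs" ([k1, k2, p1, p2, k3] as OpenCV has them; the pictures are not rectified), "camera_from_world" (4x4, takes a point from world to camera coordinates). Camera axes: x right, y down, z forward; pixel columns grow to the right and rows downward; lengths in m; the calibration is good to about 2 mm. A picture is of the moment at which its call begins. camera_params takes no time and is no camera call.
A pose or a line that the arm cannot do raises MotionError and nothing moves.
- sign_off(): hands the job in; it is judged then, once.
Trained networks look in the newest picture that a camera, given by its name, has taken for a name from the list of things; names that differ only in an ending like _2 or _b are one class to them, and where a whole thing is asked for, a point or a joint stands for the part that bears it (a point fixed in the world has none). Each returns a list of dicts, best first, with "confidence" (0 to 1); they miss things now and then, are a little off and sometimes report something else, mostly with a low value. They report only what shows in the picture. A call takes as long as a camera call. They do not tell look-alikes from the thing itself.
- look_for(camera, name): "at" ([column, row] in pixels, amid what is visible of it).
- tip_of(camera, name): "at" ([column, row] in pixels: a listed point, or the origin of a listed thing).
Readings, each from a call of its own:
- read_time_s(): time.
- read_qpos(): joint angles.
- read_joint_vel(): joint speeds.
- read_effort(): joint torques, N m.
- read_eef_pos(): TCP position.
- read_tcp_rot(): TCP orientation.
- read_ft_force(): force on the tool from outside, world axes, zero at the start.
- read_ft_torque(): the same for the moment, N m.
- read_finger_gap(): finger opening in m.
- read_grasp_force(): force on a finger pad.
Only numpy, scipy, OpenCV 4.12 (cv2) and the standard library are available. Lean on these libraries where they do the work, as an engineer would, in place of code of your own. Each camera call takes 0.05 s, during which the arm holds its last target. There are 200 camera calls.

## Working session

There is one attempt and no reset: what is moved stays moved. The work goes in short steps, each a Python script; the robot and the scene stay as the last script left them, time stands still between calls to the robot, and variables do not carry over. Pictures are saved under pics/ and viewed, at most 10 in all, crops included, and the job is handed in when it is done.

```bash
mkdir -p pics; python3 - <<'E'
from bench import *
import cv2,numpy as np
for c in("side","top"):
    im=read_camera(c);cv2.imwrite(f"pics/{c}0.png",im[:,:,::-1])
    p=camera_params(c);print(c,np.round(p["K"],1).tolist(),p["dist_coeffs"],np.round(np.linalg.inv(p["camera_from_world"]),3).tolist())
    for n in("last","upper","grip","patch","lens","stand","mate"):
        print(n,[(np.round(d["at"],1).tolist(),round(d["confidence"],2)) for d in tip_of(c,n)][:3])
print(read_tcp_rot(),read_time_s())
E
```

```text
side [[454.3, 0.0, 281.9], [0.0, 454.3, 203.6], [0.0, 0.0, 1.0]] [0.02334436 0.         0.         0.         0.        ] [[-0.982, -0.09, 0.164, 0.332], [-0.187, 0.489, -0.852, 1.042], [-0.004, -0.868, -0.497, 0.777], [0.0, 0.0, 0.0, 1.0]]
last [([307.6, 206.7], 0.93)]
upper [([303.4, 204.9], 0.59)]
grip [([310.4, 179.0], 0.77)]
patch [([264.2, 202.2], 0.91)]
lens [([241.9, 264.7], 0.81)]
stand [([237.6, 361.5], 0.78), ([190.7, 276.3], 0.51)]
mate [([288.8, 247.1], 0.68)]
top [[435.1, 0.0, 284.4], [0.0, 435.1, 213.3], [0.0, 0.0, 1.0]] [-0.02450575  0.          0.          0.          0.        ] [[0.061, -0.977, 0.203, 0.307], [-0.998, -0.06, 0.009, -0.044], [0.004, -0.204, -0.979, 1.261], [0.0, 0.0, 0.0, 1.0]]
last [([361.6, 242.7], 0.75)]
upper [([363.8, 239.6], 0.62), ([368.7, 237.9], 0.22)]
grip [([367.9, 233.9], 0.72), ([340.5, 197.0], 0.28)]
patch [([339.9, 194.3], 0.9)]
lens [([151.7, 196.6], 0.95)]
stand [([140.1, 210.0], 0.57), ([230.0, 150.1], 0.52)]
mate [([284.1, 231.7], 0.57)]
[9.90777860e-01 1.35496243e-01 3.18599350e-05 1.48048724e-05] 0.8
```

View pics/side0.png

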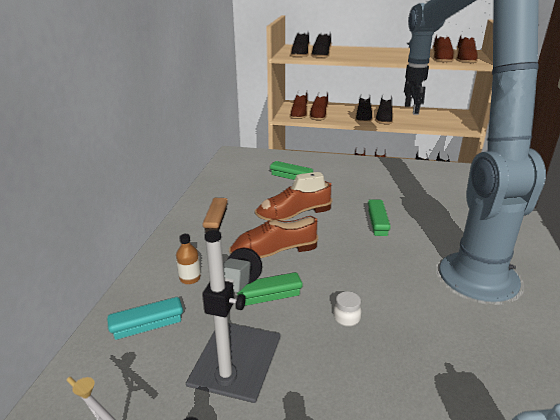

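View pics/top0.png

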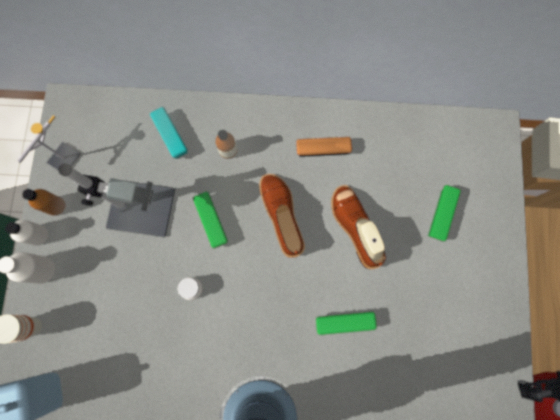

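Top view: the only shoe with a cream cone is at (358,230), and the empty mate is at (282,215). In the side view these are at (295,197) and (275,238). The shoe with the cone fits the description. The stand is at (140,208) in the top view, its lens facing right. The green and turquoise bricks are look-alikes. I'll confirm in one crop and triangulate.

```bash
cat > h.py <<'E'
import numpy as np,cv2
from bench import *
from scipy.spatial.transform import Rotation as R
from scipy.optimize import least_squares
P={c:camera_params(c) for c in("side","top")}
def proj(c,X):
    p=P[c];T=np.array(p["camera_from_world"]);
    return cv2.projectPoints(np.atleast_2d(X).astype(float),cv2.Rodrigues(T[:3,:3])[0],T[:3,3],np.array(p["K"]),np.array(p["dist_coeffs"]))[0][:,0]
def ray(c,uv):
    p=P[c];T=np.linalg.inv(p["camera_from_world"])
    n=cv2.undistortPoints(np.array([[uv]],float),np.array(p["K"]),np.array(p["dist_coeffs"]))[0,0]
    return T[:3,3],T[:3,:3]@[n[0],n[1],1]
def atz(c,uv,z):
    o,d=ray(c,uv);return o+d*(z-o[2])/d[2]
def tri(a,b):
    r=least_squares(lambda X:np.r_[proj("side",X)[0]-a,proj("top",X)[0]-b],[.4,.2,.1]);return r.x,np.abs(r.fun).max()
E
python3 - <<'E'
from h import *
for n,a,b in(("last",[307.6,206.7],[361.6,242.7]),("grip",[310.4,179],[367.9,233.9]),("patch",[264.2,202.2],[339.9,194.3]),("lens",[241.9,264.7],[151.7,196.6]),("stand",[237.6,361.5],[140.1,210])):print(n,*map(lambda v:np.round(v,3),tri(a,b)))
s=cv2.imread("pics/side0.png");t=cv2.imread("pics/top0.png")
def crop(i,x,y,w,h,W,H):return cv2.resize(i[y:y+h,x:x+w],(W,H),interpolation=cv2.INTER_CUBIC)
o=np.vstack([np.hstack([crop(t,320,170,80,110,240,330)*1,crop(t,50,155,140,90,513,330)]),np.hstack([crop(s,240,160,110,70,423,269),crop(s,180,225,110,90,330,269)])])
cv2.imwrite("pics/crop.png",o);print(o.shape)
E
```

```text
last [ 0.495 -0.262  0.013] 0.328
grip [ 0.497 -0.259  0.119] 2.456
patch [ 0.624 -0.188  0.057] 0.687
lens [0.557 0.305 0.188] 1.734
stand [ 0.554  0.395 -0.   ] 0.28
(599, 753, 3)
```

View pics/crop.png

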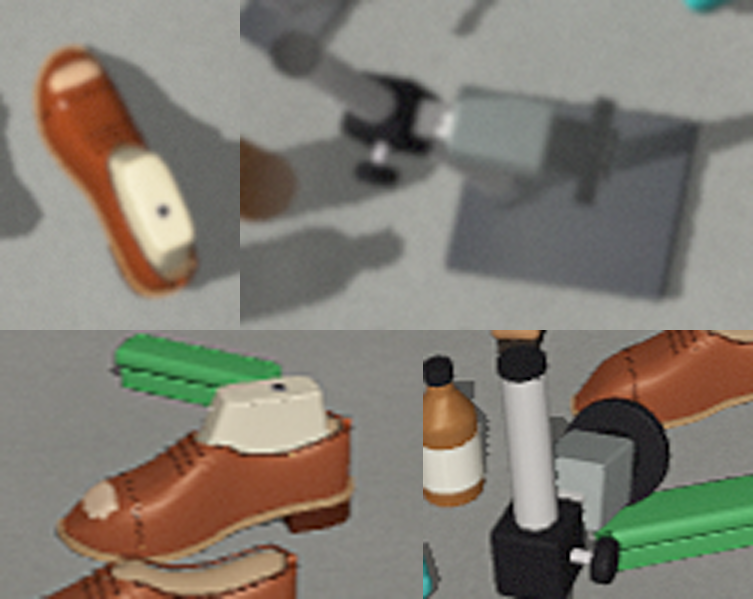

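The crop confirms it: the cone stands in the shoe with a pale patch on its toe, and the dark hole on the cone top is at (374,240) top and (312,175) side. Next I'll fit the poses from features and check them with an overlay.

```bash
cat > fit.py <<'E'
from h import *
s=cv2.imread("pics/side0.png");t=cv2.imread("pics/top0.png")
def pale(im,box):
    x,y,w,h=box;c=cv2.cvtColor(im[y:y+h,x:x+w],cv2.COLOR_BGR2HSV)
    m=((c[...,1]<125)&(c[...,2]>150)&(c[...,0]<25)).astype(np.uint8)
    n,l,st,ce=cv2.connectedComponentsWithStats(m);k=1+np.argmax(st[1:,4]);print("area",st[k]);return ce[k]+[x,y]
pt=pale(t,(335,186,22,16));ps=pale(s,(256,194,20,18));print("patch px",pt,ps)
X,e=tri(ps,pt);print("patch",X.round(4),e)
D,e2=tri([312.3,174.6],[374.3,240.3]);print("dot",D.round(4),e2)
pp=atz("top",pt,.043);ps_=atz("side",ps,.043);dd=atz("top",[374.3,240.3],.125);ds=atz("side",[312.3,174.6],.125)
print(pp,ps_,dd,ds)
A=(pp+ps_)/2;B=(dd+ds)/2;v=(A-B)[:2];L=np.hypot(*v);yaw=np.arctan2(v[1],v[0])-np.arcsin(.003/L)
O=A[:2]-R.from_euler('z',yaw).as_matrix()[:2,:2]@[.148,.003];print("shoe",O,yaw,np.degrees(yaw),"dot x",.148-L)
# stand: plate corners (top z .012)
px=[[175,188.6],[165.2,236.3],[106.5,228.1]]
C=[(.09,.075),(.09,-.075),(-.09,-.075)]
C=[atz("top",p,.012) for p in px];print(np.round(C,4),np.linalg.norm(C[0]-C[1]),np.linalg.norm(C[1]-C[2]))
sc=[[223,323],[280,337],[248,397],[188,388]]
print(np.round([atz("side",p,.012) for p in sc],4))
for n,a,b in (("ring",[244.7,265.1],[146.9,195.9]),):print(n,tri(a,b))
E
python3 fit.py
```

```text
area [  2   4  16  10 106]
area [ 6  5  9 10 65]
patch px [344.25471698 194.46226415] [265.8        203.93846154]
patch [ 0.6257 -0.2027  0.0434] 0.25211674143588425
dot [ 0.4851 -0.275   0.1264] 0.017191195419627547
[ 0.62647754 -0.2026662   0.043     ] [ 0.62494133 -0.20301504  0.043     ] [ 0.48534235 -0.27531762  0.125     ] [ 0.48535835 -0.27787597  0.125     ]
shoe [ 0.49476242 -0.27187598] 0.46490316896711303 26.636989464072965 dot x -0.010558020730679546
[[0.6216 0.2955 0.012 ]
 [0.4774 0.3079 0.012 ]
 [0.4908 0.4823 0.012 ]] 0.14464302732477569 0.17489635928019517
[[0.6142 0.3039 0.012 ]
 [0.4761 0.322  0.012 ]
 [0.5076 0.4845 0.012 ]
 [0.6295 0.4862 0.012 ]]
ring (array([0.55156112, 0.3141219 , 0.19614989]), np.float64(0.14972142615454231))
```

```bash
cat > st.py <<'E'
from h import *
im={c:cv2.imread(f"pics/{c}0.png") for c in P}
g={c:cv2.GaussianBlur(cv2.cvtColor(im[c],cv2.COLOR_BGR2GRAY),(0,0),.7).astype(np.float32) for c in P}
def seg(a,b,n=25):return np.array(a)+np.linspace(.06,.94,n)[:,None]*(np.array(b)-a)
def tow(p,X):
    x,y,w=p[:3];return X@R.from_euler('z',w).as_matrix().T+[x,y,0]
z=.012;H=.09;W=.075
def curves(p):
    out=[]
    for c,a,b in(("top",(-H,-W,z),(-H,W,z)),("top",(-H,W,z),(H,W,z)),("side",(H,-W,z),(H,W,z)),("side",(-H,W,z),(H,W,z)),("side",(-H,-W,z),(H,-W,z)),("side",(-H,-W,z),(-H,W,z))):
        out.append((c,proj(c,tow(p,seg(a,b)))))
    # column silhouettes, upper part
    for c,z0,z1 in(("side",.25,.33),("side",.03,.14),("top",.26,.34)):
        base=tow(p,np.array([[.055,0,0]]))[0];cam=np.linalg.inv(P[c]["camera_from_world"])[:3,3]
        v=(base-cam)[:2];n=np.array([-v[1],v[0],0])/np.hypot(*v)*.0125
        for s in(1,-1):out.append((c,proj(c,seg(base+s*n+[0,0,z0],base+s*n+[0,0,z1],20))))
    # ring back disc, off=p[4] behind the glass
    a=np.radians(20);f=np.array([-np.cos(a),0,-np.sin(a)]);u=np.array([-np.sin(a),0,np.cos(a)])
    th=np.radians(np.arange(0,360,6))[:,None]
    def ring(o):return np.array([-H,0,p[3]])-f*o+.038*(np.cos(th)*[0,1,0]+np.sin(th)*u)
    out.append(("side",proj("side",tow(p,ring(p[4])))));out.append(("top",proj("top",tow(p,ring(p[4])))))
    return out
def resid(p,cv,tg):
    r=[]
    for (c,q),(m,n,d) in zip(curves(p),tg):
        r.append((((q-m)*n).sum(1)-d)[~np.isnan(d)])
    r=np.concatenate(r);return np.r_[r,(p[4]-.010)/.01]
p=np.array([.5564,.3914,np.radians(85.6),.192,.012])
for it in range(15):
    cv=curves(p);tg=[];S=6 if it<5 else 3
    for c,q in cv:
        t=np.gradient(q,axis=0);n=np.c_[-t[:,1],t[:,0]];n/=np.linalg.norm(n,axis=1)[:,None]
        k=np.arange(-S,S+.1,.25);s=q[:,None]+k[None,:,None]*n[:,None]
        v=cv2.remap(g[c],s[...,0].astype(np.float32),s[...,1].astype(np.float32),1)
        gr=np.abs(np.gradient(v,axis=1))
        j=gr.argmax(1);d=k[j];d=np.where(gr.max(1)>2.0,d,np.nan)
        tg.append((q,n,d))
    r=least_squares(resid,p,args=(cv,tg),loss="soft_l1",f_scale=.5,x_scale=[.01,.01,.02,.01,.01]);p=r.x
print(p.round(4),np.degrees(p[2]),[ (c,round(float(np.nanmedian(np.abs(d))),2),int((~np.isnan(d)).sum())) for (c,q),(m,n,d) in zip(cv,tg)])
L=tow(p,np.array([[-H,0,p[3]]]))[0];print("lens",L)
vis=[]
for c,(x,y,w,h) in(("top",(55,155,130,90)),("side",(180,225,110,180))):
    k=4 if c=="top" else 3
    V=cv2.resize(im[c][y:y+h,x:x+w],None,fx=k,fy=k,interpolation=cv2.INTER_CUBIC)
    for cc,q in curves(p):
        if cc==c:
            for u in q:cv2.circle(V,tuple(int(a) for a in (u-[x,y]+.5)*k),1,(0,255,255),-1)
    vis.append(cv2.copyMakeBorder(V,0,540-V.shape[0],0,0,0))
# shoe cone overlay
O=np.array([.49476,-.27188,0]);Rz=R.from_euler('z',.4649).as_matrix()
V=cv2.resize(im["top"][180:270,325:390],None,fx=2.6*1.0,fy=2.6);K=2.6
for Z in(.125,):
    q=proj("top",np.vstack([seg(a,b) for a,b in(((-.04,-.02,Z),(.035,-.02,Z)),((.035,-.02,Z),(.035,.02,Z)),((.035,.02,Z),(-.04,.02,Z)),((-.04,.02,Z),(-.04,-.02,Z)))])@Rz.T+O)
    for u in q:cv2.circle(V,tuple(int(a) for a in (u-[325,180]+.5)*K),0,(255,0,0),-1)
vis[0][365:365+min(V.shape[0],175),:V.shape[1]]=V[:175]
V=cv2.resize(im["side"][165:225,250:340],None,fx=2.8,fy=2.8)
q=proj("side",np.vstack([seg(a,b) for a,b in(((-.04,-.02,Z),(.035,-.02,Z)),((.035,-.02,Z),(.035,.02,Z)),((.035,.02,Z),(-.04,.02,Z)),((-.04,.02,Z),(-.04,-.02,Z)))])@Rz.T+O)
for u in q:cv2.circle(V,tuple(int(a) for a in (u-[250,165]+.5)*2.8),0,(255,0,0),-1)
vis[0][365:365+168,190:190+252]=V[:168]
o=np.hstack(vis);o=cv2.resize(o,None,fx=min(1,800/o.shape[1]),fy=min(1,800/o.shape[1]));cv2.imwrite("pics/ov.png",o);print(o.shape)
E
python3 st.py
```

```text
[0.5588 0.3925 1.4845 0.1908 0.0074] 85.05380708681066 [('top', 1.25, 25), ('top', 0.5, 25), ('side', 3.0, 25), ('side', 0.75, 25), ('side', 0.25, 25), ('side', 0.25, 25), ('side', 0.75, 20), ('side', 1.0, 20), ('side', 0.25, 20), ('side', 0.75, 20), ('top', 0.75, 19), ('top', 0.5, 20), ('side', 0.5, 49), ('top', 0.25, 37)]
lens [0.55107704 0.30280131 0.1908223 ]
(508, 800, 3)
```

View pics/ov.png

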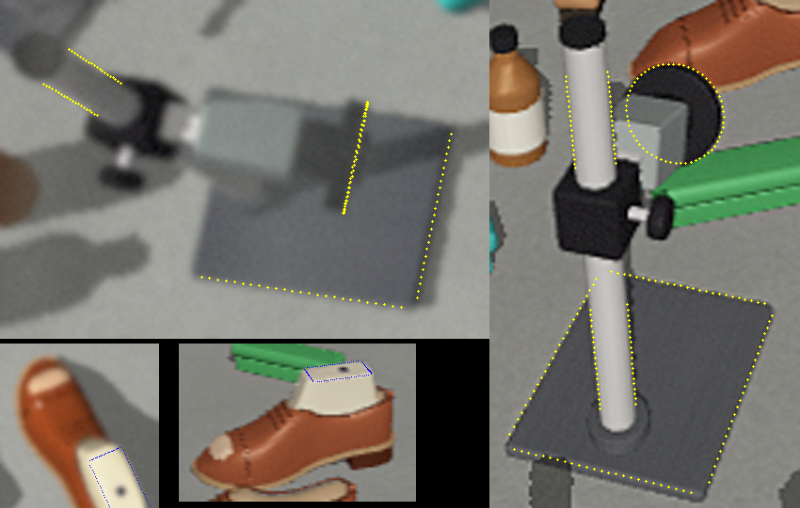

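The overlay fits the ring, plate and cone top. That puts the lens at about (0.551, 0.303, 0.191) and the shoe origin at (0.495, -0.272) with a 26.6° yaw. Next I'll check IK for the whole plan.

```bash
cat >> h.py <<'E'
O=np.array([.49476,-.27188,0]);yaw=.4649
lens=np.array([.55108,.30280,.19082]);ly=1.4845
G=np.array([.004,0,.105]);PT=np.array([.148,.003,.043])
zl=np.array([-np.cos(ly)*np.cos(.349066),-np.sin(ly)*np.cos(.349066),-np.sin(.349066)])
def grasp(O,Rs,flip):
    Rt=Rs*R.from_matrix(np.diag([1,-1,-1] if not flip else [-1,1,-1]))
    return O+Rs.apply(G),Rt.as_quat()
Rs0=R.from_euler('z',yaw)
def goal(dip=30,dist=.12,up=0.):
    Rs=R.from_euler('ZY',[ly,np.radians(dip)]);return lens+dist*zl-Rs.apply(PT)+[0,0,up],Rs
E
python3 - <<'E'
from h import *
print("bottle",atz("top",[226,133],.135),"mate",[atz("top",p,.05) for p in([265,178],[296,253])],"brush green",atz("top",[210,220],.04))
for f in(0,1):
    for n,(o,r) in dict(pick=(O,Rs0),final=goal(),fb=goal(dist=.2,up=.05),finallevel=goal(0)).items():
        p,q=grasp(o,r,f);j=inverse_kinematics(p,q);print(f,n,p.round(3),o.round(3),None if j is None else np.round(j,2))
    p,q=grasp(O,Rs0,f);print(inverse_kinematics(p+[0,0,.14],q))
E
```

```text
bottle [0.75652981 0.13971223 0.135     ] mate [array([0.6595108 , 0.02874252, 0.05      ]), array([ 0.44797185, -0.07276515,  0.05      ])] brush green [0.52838516 0.17746986 0.04      ]
0 pick [ 0.498 -0.27   0.105] [ 0.495 -0.272  0.   ] [ 0.63  0.42 -0.25  1.9   0.13  0.84 -0.79]
0 final [0.536 0.097 0.275] [0.531 0.041 0.187] [ 0.35  0.56 -1.12  1.69  0.82  1.68 -1.01]
0 fb [0.53  0.022 0.298] [ 0.525 -0.034  0.209] [ 0.47  0.42 -1.05  1.75  0.75  1.59 -0.84]
0 finallevel [0.532 0.047 0.212] [0.532 0.043 0.107] [ 0.54  0.3  -0.81  1.88  0.25  1.06 -0.46]
[ 0.63029471  0.24502505 -0.23760003  1.79669178  0.06387382  1.10731509
 -0.73494455]
1 pick [ 0.498 -0.27   0.105] [ 0.495 -0.272  0.   ] [ 1.36  0.82 -1.25  1.87  0.87  1.13  1.82]
1 final [0.536 0.097 0.275] [0.531 0.041 0.187] [ 0.41  0.64 -1.24  1.69  0.89  1.74  2.08]
1 fb [0.53  0.022 0.298] [ 0.525 -0.034  0.209] [ 0.58  0.52 -1.24  1.74  0.84  1.67  2.24]
1 finallevel [0.532 0.047 0.212] [0.532 0.043 0.107] [ 0.84  0.49 -1.23  1.87  0.51  1.15  2.48]
[ 1.39051269  0.52622566 -1.23665889  1.76509121  0.52635868  1.23600005
  2.0485404 ]
```

```bash
python3 - <<'E'
from h import *
p,q=grasp(O,Rs0,0)
move_ptp(p+[0,0,.14],q)
movel(p+[0,0,.06],q,speed=.12);movel(p,q,speed=.08)
print(read_ft_force())
move_gripper(.03,effort=90);print("gap",read_finger_gap(),read_grasp_force(),read_ft_force())
movel(p+[0,0,.02],q,speed=.05);movel(p+[0,0,.2],q,speed=.15);pause(.3)
print(read_finger_gap(),read_grasp_force(),read_ft_force(),read_ft_torque(),read_eef_pos(),read_time_s())
s=read_camera("side");t=read_camera("top");cv2.imwrite("pics/s1.png",s[:,:,::-1]);cv2.imwrite("pics/t1.png",t[:,:,::-1])
X=O+[0,0,.2]+Rs0.apply(PT);a=proj("side",X)[0];b=proj("top",X)[0];print("predicted patch",a,b)
for c in P:print([(np.round(d["at"],1),round(d["confidence"],2)) for d in tip_of(c,"patch")][:2])
def cr(i,u):x,y=int(u[0])-50,int(u[1])-50;x=max(x,0);y=max(y,0);V=cv2.resize(i[y:y+100,x:x+100,::-1],(400,400),interpolation=cv2.INTER_CUBIC);cv2.circle(V,(int((u[0]-x)*4),int((u[1]-y)*4)),2,(255,0,0),-1);print(x,y);return V
cv2.imwrite("pics/c1.png",np.hstack([cr(s,a),cr(t,b)]))
E
```

```text
[-0.83406321  0.1350296   0.27342145]
gap 0.0390175215945965 90.78851580619812 [-1.77261115  2.05545121  4.69066001]
0.03887791714450597 90.81160426139832 [ 0.41717361  0.25129722 -6.77113509] [-0.02427729  0.10867806 -0.02888727] [ 0.49811634 -0.2700039   0.3043826 ] 6.9667
predicted patch [264.13396131 146.59335345] [355.67107482 174.60462502]
[(array([260.3, 145.3]), 0.88), (array([291.1, 245.3]), 0.6)]
[(array([352.9, 175.3]), 0.74), (array([377.5, 228.5]), 0.67)]
214 96
305 124
```

View pics/c1.png

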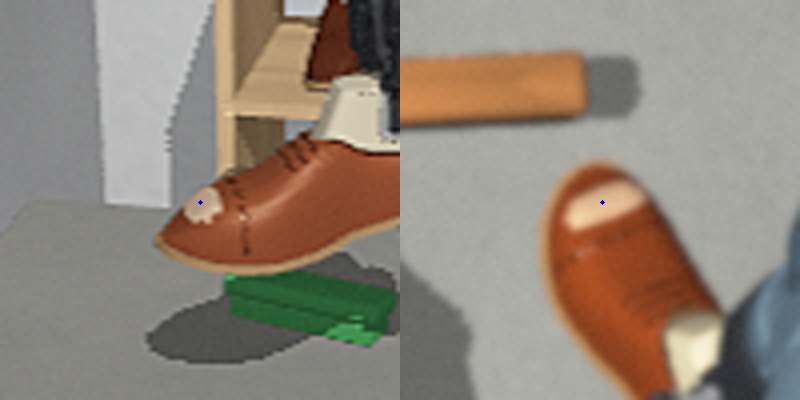

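The shoe is held and lifted. The patch sits within about 1 px of the predicted spot in both views ((264.7,147.7) side, (356.2,175) top). Next I'll take it to the camera.

```bash
python3 - <<'E'
from h import *
move_ptp(*grasp(*goal(dist=.22,up=.1),0))
p,q=grasp(*goal(),0)
print(read_time_s(),read_eef_pos())
movel(p,q,speed=.08);pause(.5)
print(read_time_s(),read_eef_pos()-p,(R.from_quat(read_tcp_rot())*R.from_quat(q).inv()).as_rotvec(degrees=True),read_finger_gap(),read_grasp_force(),read_ft_torque())
s=read_camera("side");t=read_camera("top")
o,Rs=goal();X=o+Rs.apply(PT)
V=[]
for c,i in(("side",s),("top",t)):
    print(c,[(n,[(np.round(d["at"],1).tolist(),round(d["confidence"],2)) for d in tip_of(c,n)][:2]) for n in("patch","lens")])
    a=proj(c,X)[0];l=proj(c,lens)[0];print(a,l)
    i=np.ascontiguousarray(i[:,:,::-1]);cv2.imwrite(f"pics/{c}2.png",i)
    m=((a+l)/2).astype(int);x,y=max(0,m[0]-65),max(0,m[1]-75)
    v=cv2.resize(i[y:y+150,x:x+130],(390,450),interpolation=cv2.INTER_CUBIC)
    pts=[X,lens]
    for zz in [.125]:
        pts+=[o+Rs.apply(k) for k in((-.08,0,0),(-.04,-.02,zz),(.035,-.02,zz),(-.04,.02,zz),(.035,.02,zz),(.182,0,0.005))]
    for u in proj(c,np.array(pts)):cv2.circle(v,(int((u[0]-x)*3),int((u[1]-y)*3)),2,(255,0,0),-1)
    V.append(v)
cv2.imwrite("pics/c2.png",np.hstack(V))
E
```

```text
8.2417 [0.52840268 0.00150064 0.34124804]
10.325 [-1.25516290e-05 -1.36672614e-05  2.42711931e-05] [-0.0013445  -0.0019169   0.00098462] 0.03877539251621175 90.99850058555603 [ 1.19926685 -0.09649301  0.04273441]
side [('patch', [([264.7, 247.5], 0.6), ([278.0, 207.9], 0.44)]), ('lens', [([244.4, 264.9], 0.67)])]
[263.14551196 249.58327949] [246.29893174 263.86801017]
top [('patch', [([195.9, 210.0], 0.75)]), ('lens', [])]
[198.67813742 206.9315807 ] [151.94693442 197.00828927]
```

View pics/c2.png

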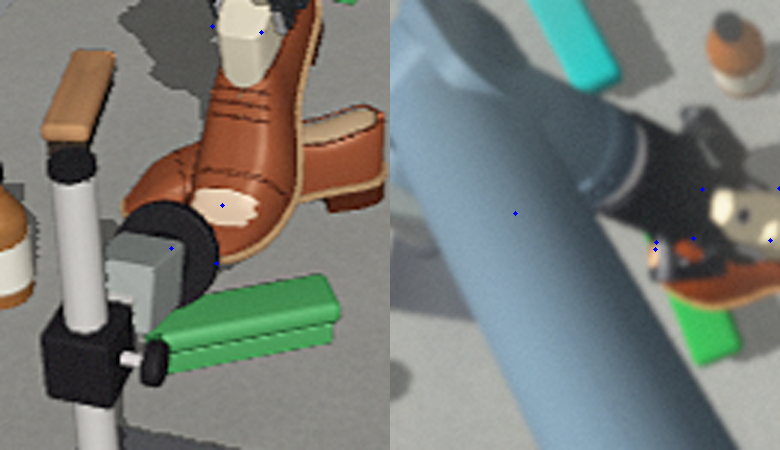

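```bash
python3 - <<'E'
from h import *
o,Rs=goal();V=[]
zz=.125
for c,(x,y,w,h) in(("side",(225,155,100,140)),("top",(195,180,100,60))):
    i=cv2.imread(f"pics/{c}2.png");k=4
    v=cv2.resize(i[y:y+h,x:x+w],None,fx=k,fy=k,interpolation=cv2.INTER_CUBIC)
    f=lambda L:((proj(c,o+Rs.apply(np.array(L,float)))-[x,y]+.5)*k).astype(int)
    cv2.polylines(v,[f([(-.04,-.02,zz),(.035,-.02,zz),(.035,.02,zz),(-.04,.02,zz)])],True,(255,0,0),1)
    for d in f([(-.0106,0,zz),PT,(.03,0,.09),(.182,0,.005),(-.08,0,.086),(-.08,0,0)]):cv2.circle(v,tuple(map(int,d)),3,(0,255,0),1)
    V.append(cv2.copyMakeBorder(v,0,560-v.shape[0],0,0,0))
cv2.imwrite("pics/c3.png",np.hstack(V))
E
```

```text
(no output)
```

View pics/c3.png

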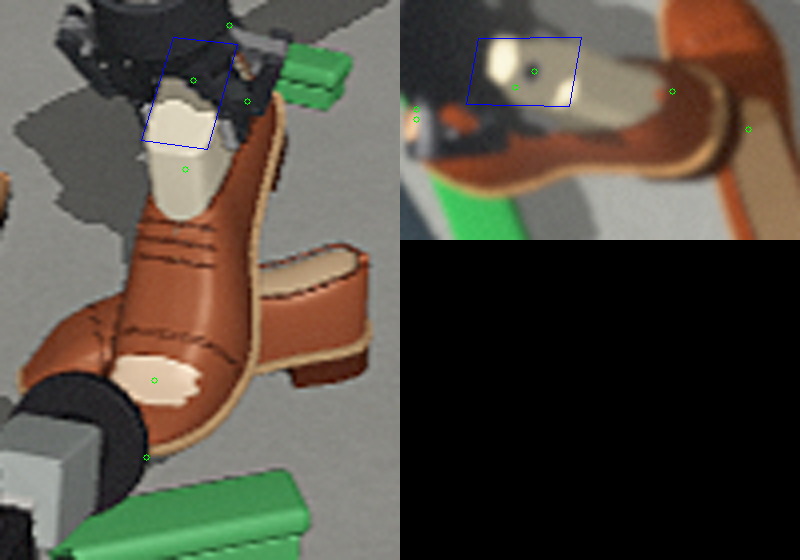

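The outlines match the picture: the hole is within 1 px in the top view, and the cone edge and patch are within about 1 px in the side view. The arm is still, the grip holds at 91 N, and the clock reads about 10 s. I'm handing it in.

```bash
python3 -c "
from bench import *
print(abs(read_joint_vel()).max(),read_finger_gap(),read_time_s());print(sign_off())"
```

```text
0.0012129414147386021 0.03874100577560533 10.625
the job is handed in; nothing more can be done
None
```

The job is handed in: the shoe is held by its last alone, with the toe patch centred and square about 12 cm in front of the lens, to within about 2 mm by the camera images.

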